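Put the capped bottles in their spill dishes

ROBOT

A 6-joint arm with a two-finger parallel gripper is mounted at the origin on a cart in front of the work surface, level with it; the furniture and walls round the work are solid. World frame = base frame: x ahead of the robot, y to its left, z up, the work surface at z = 0. Lengths are in m, angles in degrees, forces in N, time in s.
With the tool pointing down it reaches from about 0.3 to 0.75 m from the base axis. Payload 8.5 kg.
Tool frame: the origin (TCP) lies at the centre of the arm's flange, where the gripper is bolted on; the fingertips stand 173 mm ahead of it and the grasp point (between the pads) lies 155 mm ahead of it (robot.grasp_offset is the distance from the TCP to the grasp point, in m); z points along the fingers, x is the direction in which the jaws open and shut, and the axes are right-handed (so a half turn about z gives the same grasp; the last joint's range is limited). The gripper opens to 85 mm and grips with 20 to 120 N. Pads are 22 mm wide; open, the fingers measure 114 mm over their backs; the gripper's body (76 mm by 85 mm) begins 54 mm behind the grasp point. The pads swing forward as they close: fully open they stand 13 mm farther back than shut.
Start: joints at [-85.044, 21.807, 74.336, -0, 83.858, -12.336], TCP at [0.163, -0.525, 0.405] pointing down, gripper open.
Joint ranges: [-178.18, 178.18], [-50.72, 133.34], [12.68, 142.11], [-81.47, 261.47], [9.98, 163.14], [-165.26, 165.26]. Speed limits (degrees/s): [136.94, 136.94, 180, 180, 180, 180].

INTERFACE

Orientations are given as [roll, pitch, yaw] about the fixed x, y, z axes, in that order (R = Rz(yaw) Ry(pitch) Rx(roll)).
In Python, from bench import status, vision, job_done, robot gives the robot as it stands.
- The arm moves only by the shell command python3 -m creep 'ROWS' [FORCE]. ROWS is JSON, a list of rows, each a list of 7 numbers: the shift along the tool's x, y, z in m, then the turn, a rotation vector about the tool's x, y, z in rad, then the opening, from 0 (shut) to 1 (fully open). A call has 1 to 12 rows; each row shifts and turns the pose as measured when the row begins, along the tool's axes as they then stand; what a row does not reach is not made up. A row lasts 1/12 s, in which the tool goes at most 41.7 mm and 7.16 degrees, less where a joint would pass 70% of its speed; a pose out of reach is approached as far as the arm can. A call with a gripper value outside its range is refused whole. The fingers move at their own pace and stop on an object; FORCE is the grip in N (left out, the last holds). Time passes only in rows, so rows that do not move let the fingers close. It gives the time, the measured TCP pose, the force and the opening at its end, in the units of the state.
- status.get_state(): the state, without advancing time (a new reading comes with each control period).
- vision.capture(name): name is "side" or "top"; returns a dict with "img" (480x640x3 uint8, red, green, blue), "fov_y" (degrees; the focal length in pixels is half the picture's height over the tangent of half this angle, whatever the lens; pixels are square), "cx", "cy" (the principal point, pixels), "position" and "orientation" of the camera in the world. Camera axes: x right, y up, looking along -z (the intrinsics and any distortion apply to the point x, -y, -z); pixel columns grow to the right and rows downward; lengths in m; the calibration is good to about 2 mm. A picture is of the moment at which its call begins. There is no depth.
- job_done(): hands the job in, once; it reports no verdict.
The state is a dict: "t": time; "joints": joint angles; "qd": joint speeds; "joint_efforts": joint torques, N m; "tcp_pos": TCP position; "orientation": TCP orientation; "force": force on the tool from outside, world axes, zero at the start; "torque": the same for the moment, N m; "opening": opening from 0.0 (shut) to 1.0 (fully open).
Only numpy, scipy, OpenCV 4.12 (cv2) and the standard library are available. Lean on these libraries where they do the work, as an engineer would, in place of code of your own. Each camera call takes 0.05 s, during which the arm holds its last target. There are 200 camera calls.

TASK

Stand each of the three screw-capped bottles in the blue plastic spill dish that matches its size: the widest (the jar) in the large dish, the middle one (the dark bottle) in the medium dish, the narrowest (the vial) in the small dish. Set them down upright on the dish floors without dropping them or tipping them over, and leave the open beakers and the small carton where they are.

Things in the scene. Friction and masses are not known exactly. Their poses are not given: they have to be found in the camera images.
- jar_center (a point): the jar: plastic jar with a broad blue screw cap, 53 mm diameter, 86 mm tall, straight-sided, the widest of the three bottles; this point is its centre, half-way up (43 mm above its underside); its cap takes the top 13 mm; grip it above its middle if the palm needs room; z is its upright axis
- bottle_center (a point): the dark brown bottle with a dark screw cap, 42 mm diameter (cap 36 mm wide, the top 20 mm), 104 mm tall, the middle one in width; full width up to 65 mm above its underside, narrowing slightly above; this point is its centre, 52 mm above its underside; grip it above its middle if the palm needs room; z is its upright axis
- vial_center (a point): the small vial with a red screw cap, 24 mm diameter (cap 20 mm), 60 mm tall, the narrowest; this point is its centre, 30 mm above its underside; z is its upright axis
- dish_large: large round blue plastic spill dish, open on top, fixed to the worktop: inner diameter 80 mm, wall 3 mm, foot ring 89 mm across, rim 10 mm high, floor 3 mm thick; origin at the centre of its underside, z up
- dish_medium: medium round blue plastic spill dish, open on top, fixed to the worktop: inner diameter 64 mm, wall 3 mm, foot ring 73 mm across, rim 10 mm high, floor 3 mm thick; origin at the centre of its underside, z up
- dish_small: small round blue plastic spill dish, open on top, fixed to the worktop: inner diameter 44 mm, wall 3 mm, foot ring 53 mm across, rim 10 mm high, floor 3 mm thick; origin at the centre of its underside, z up
- beaker_small: small open white plastic beaker without a cap, 46 mm across the rim, 65 mm tall; loose, stays where it is; origin at the centre of its underside
- beaker_large: larger open white plastic beaker without a cap, 58 mm across the rim, 85 mm tall; loose, stays where it is; origin at the centre of its underside
- slide_box: small blue and white carton, 78 x 68 x 42 mm, loose, stays where it is; origin at the centre of its underside
Things that resemble listed ones, but are neither listed nor needed, are in the scene too. Leave any yellow look-alike of the part that bears vial_center alone.

How it is judged (in metres and radians):
At the end, for the whole second after the job is handed in: Each bottle stands upright (within 0.1 rad), at rest, on the floor of its own dish, its centre within 14 mm (jar, large dish), 12 mm (bottle, medium) or 11 mm (vial, small) of the dish's centre, that is, anywhere flat inside the rim. Beakers and carton within 15 mm of their start (horizontal distance between jar_center and dish_large below 0.014 m and z of jar_center in the frame of dish_large between 0.042 and 0.049 m and angle between each of jar_center, bottle_center, vial_center's own z axis and vertical below 0.1 rad and linear speed of each of jar, bottle, vial below 0.02 m/s and horizontal distance between bottle_center and dish_medium below 0.012 m and z of bottle_center in the frame of dish_medium between 0.051 and 0.058 m and horizontal distance between vial_center and dish_small below 0.011 m and z of vial_center in the frame of dish_small between 0.029 and 0.036 m and distance of each of beaker_small, beaker_large, slide_box from where it was at the start of the episode below 0.015 m); the robot touches nothing.
It fails at once if a bottle is tipped over (more than 40 degrees) (angle between any of jar_center, bottle_center, vial_center's own z axis and vertical above 0.7 rad).
It fails at once if a bottle is dropped (falls freely, faster than 0.6 m/s) ((contact force between the fingers and jar below 0.05 N and linear speed of jar above 0.6 m/s) or (contact force between the fingers and bottle below 0.05 N and linear speed of bottle above 0.6 m/s) or (contact force between the fingers and vial below 0.05 N and linear speed of vial above 0.6 m/s)).
It fails at once if a beaker or the carton is pushed more than 15 mm or tipped ((distance of beaker_small from where it was at the start of the episode above 0.015 m or angle between beaker_small's own z axis and vertical above 0.3 rad) or (distance of beaker_large from where it was at the start of the episode above 0.015 m or angle between beaker_large's own z axis and vertical above 0.3 rad) or (distance of slide_box from where it was at the start of the episode above 0.015 m or angle between slide_box's own z axis and vertical above 0.3 rad)).
It also fails if it takes over 83 s, if anything falls off the work surface, if the arm or the gripper's body presses on something with over 40 N, if the wrist force passes 120 N, or if a joint passes its speed limit or range.

## Working session

There is one attempt and no reset: what is moved stays moved. The work goes in short steps, Python scripts to look and compute and a shell command to move; the robot and the scene stay as the last step left them, time stands still between calls to the robot, and variables do not carry over. Pictures are saved under pics/ and viewed, about 12 in all and at most 16, crops included, and the job is handed in when it is done.

```bash
mkdir -p pics; ls; python3 - <<'E'
from bench import status, vision, robot
import cv2
print(status.get_state()); print([a for a in dir(robot) if a[0]!='_'])
for n in("side","top"):
    c=vision.capture(n); cv2.imwrite(f"pics/{n}0.png",c["img"][:,:,::-1]); print({k:v for k,v in c.items() if k!="img"})
E
```

```text
pics
{'t': 0.0, 'joints': array([-8.50435740e+01,  2.18416037e+01,  7.43858264e+01, -4.68470284e-04,
        8.38609966e+01, -1.23357349e+01]), 'qd': array([ 0.07062414, -0.06161596,  0.00497713, -0.08440327,  0.02147061,
       -0.01918287]), 'joint_efforts': array([ 4.61521176e-04, -4.48461020e+01, -2.31276888e+01, -1.65585288e-04,
        4.68606624e-03,  1.05322215e-05]), 'tcp_pos': array([ 0.16347741, -0.52509029,  0.40409953]), 'orientation': array([-1.79981563e+02,  8.64846923e-02, -7.27077747e+01]), 'force': array([-0.6811106 , -0.02914535, -0.42634632]), 'torque': array([-0.02541548,  0.03784527,  0.00929813]), 'opening': 1.003610914961696}
['MotionError', 'grasp_offset']
{'fov_y': 54.34802082896753, 'cx': 323.598884526211, 'cy': 246.65230074377112, 'position': array([0.32594537, 0.91397127, 0.54092341]), 'orientation': array([ 6.32866576e+01, -1.02305681e-01, -1.67507849e+02])}
{'fov_y': 44.36053659974217, 'cx': 314.8639572403526, 'cy': 232.5694291838806, 'position': array([ 3.09659242e-01, -8.72516525e-04,  1.36683385e+00]), 'orientation': array([  9.28043463,  -1.22381802, -89.74874163])}
```

View pics/side0.png

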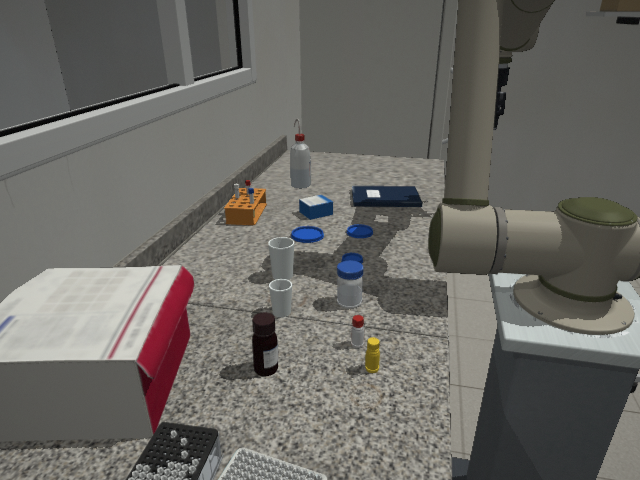

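View pics/top0.png

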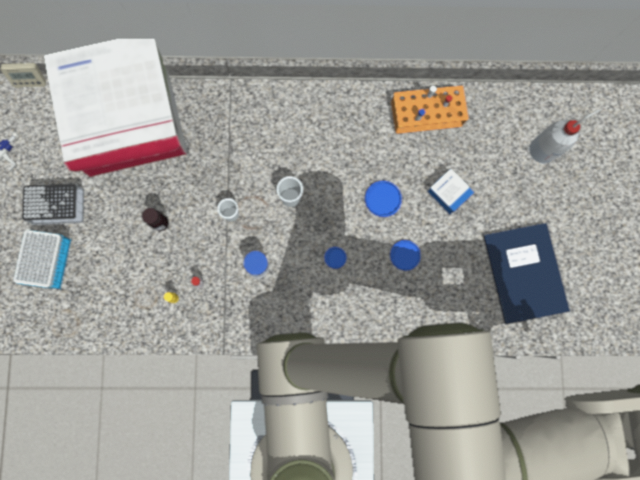

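Side view: the dark bottle is at (265,345), the jar at (350,285), the red-cap vial at (358,332) and its yellow look-alike at (373,355). The beakers are at (281,298) and (281,260), the carton at (316,206).

Top view: bottle (153,216), jar (256,263), vial (195,281), yellow look-alike (170,297), beakers (228,208) and (289,189), carton (452,190). The dishes are large (383,198), medium (405,255) and small (335,258). The jar's blue cap and the dishes share a colour, so I separate them by location.

```bash
cat > cam.py <<'E'
import numpy as np, cv2
from scipy.spatial.transform import Rotation as R
from scipy.optimize import least_squares
from bench import vision, status
def proj(c,P):
    P=np.atleast_2d(P); q=R.from_euler('xyz',c['orientation'],degrees=True).inv().apply(P-c['position'])
    f=240/np.tan(np.radians(c['fov_y']/2))
    return np.c_[c['cx']+f*q[:,0]/-q[:,2], c['cy']-f*q[:,1]/-q[:,2]]
def back(c,uv,z):
    f=240/np.tan(np.radians(c['fov_y']/2))
    d=R.from_euler('xyz',c['orientation'],degrees=True).apply([(uv[0]-c['cx'])/f,-(uv[1]-c['cy'])/f,-1])
    return c['position']+d*(z-c['position'][2])/d[2]
def ring(r,z):
    a=np.arange(48)*2*np.pi/48; return np.c_[r*np.cos(a),r*np.sin(a),z+0*a]
def hullc(p):
    h=cv2.convexHull(p.astype(np.float32)); m=cv2.moments(h)
    x,y,w,hh=h[:,0,0].min(),h[:,0,1].min(),np.ptp(h[:,0,0]),np.ptp(h[:,0,1])
    return np.array([m['m10']/m['m00'],m['m01']/m['m00'],m['m00']]),(w,hh)
def mask(img,kind):
    h,s,v=[a.astype(int) for a in cv2.split(cv2.cvtColor(cv2.GaussianBlur(img,(3,3),0),cv2.COLOR_RGB2HSV))]
    return {'blue':(h>100)&(h<130)&(s>130)&(v>50),'red':((h<8)|(h>172))&(s>130)&(v>60),'dark':(v<60)}[kind].astype(np.uint8)
def blob(img,kind,seed,rad):
    m=mask(img,kind); k=np.zeros_like(m); cv2.circle(k,seed,rad,1,-1); m&=k
    n,l,st,_=cv2.connectedComponentsWithStats(m); i=1+np.argmax(st[1:,4])
    y,x=np.nonzero(l==i); o=np.array([[a,b] for a in(-.5,.5) for b in(-.5,.5)])
    return hullc((np.c_[x,y][:,None]+o).reshape(-1,2))
models={'jar':np.r_[ring(.0265,.073),ring(.0265,.086)],
 'bottle':np.r_[ring(.021,0),ring(.021,.065),ring(.018,.084),ring(.018,.104)],
 'vial':np.r_[ring(.010,.048),ring(.010,.060)],
 'dl':np.r_[ring(.043,.010),ring(.0445,0)],'dm':np.r_[ring(.035,.010),ring(.0365,0)],'ds':np.r_[ring(.025,.010),ring(.0265,0)]}
def locate(name,obs,x0):
    """obs: list of (cam, centroid)"""
    M=models[name]
    f=lambda p:np.concatenate([hullc(proj(c,M+[p[0],p[1],0]))[0][:2]-o[:2] for c,o in obs])
    r=least_squares(f,x0,diff_step=1e-3); return r.x,f(r.x),[hullc(proj(c,M+[*r.x,0])) for c,_ in obs]
E
cat > m.py <<'E'
from cam import *
t=vision.capture('top'); s=vision.capture('side')
S={'jar':('blue',(256,263),20,(350,269),18),'bottle':('dark',(153,216),22,(265,344),35),'vial':('red',(195,281),10,(358,321),10),
'dl':('blue',(383,198),26,(307,234),20),'dm':('blue',(405,255),24,(359,231),16),'ds':('blue',(335,258),18,(352,258),12)}
np.set_printoptions(precision=4,suppress=True)
for n,(k,a,ra,b,rb) in S.items():
    bt,wt=blob(t['img'],k,a,ra); bs,ws=blob(s['img'],k,b,rb)
    x0=back(t,a,.03)[:2]
    for lab,obs in(('top',[(t,bt)]),('side',[(s,bs)]),('both',[(t,bt),(s,bs)])):
        x,res,h=locate(n,obs,x0)
        print(n,lab,x,res.round(2),'size',[(np.round(q[1],1),) for q in h],np.round(wt,1),np.round(ws,1))
for n,p,z in(('bk_s',(228,206),.065),('bk_l',(290,186),.085),('box',(453,187),.042),('yellow',(170,296),.06)):print(n,back(t,p,z))
a=cv2.resize(s['img'][250:390,230:400],None,fx=4,fy=4,interpolation=cv2.INTER_CUBIC);cv2.imwrite('pics/crop1.png',a[:,:,::-1])
E
python3 m.py
```

```text
jar top [0.4525 0.103 ] [0. 0.] size [(array([24.7, 24.7], dtype=float32),)] [22. 22.] [26. 26.]
jar side [0.452  0.0906] [-0.  0.] size [(array([26.3, 18.3], dtype=float32),)] [22. 22.] [26. 26.]
jar both [0.4516 0.1001] [ 1.28  0.43 -0.62  2.26] size [(array([24.7, 24.7], dtype=float32),), (array([26.5, 18.5], dtype=float32),)] [22. 22.] [26. 26.]
bottle top [0.5498 0.3247] [-0. -0.] size [(array([28.4, 25.3], dtype=float32),)] [18. 16.] [27. 65.]
bottle side [0.5537 0.3357] [-0.  0.] size [(array([27.6, 65.8], dtype=float32),)] [18. 16.] [27. 65.]
bottle both [0.5533 0.3301] [-2.34 -1.53  1.37 -2.08] size [(array([28.6, 25.4], dtype=float32),), (array([27.4, 65.4], dtype=float32),)] [18. 16.] [27. 65.]
vial top [0.4144 0.2376] [ 0. -0.] size [(array([10. ,  9.4], dtype=float32),)] [7. 8.] [10. 12.]
vial side [0.4134 0.2388] [ 0. -0.] size [(array([11.6, 12.3], dtype=float32),)] [7. 8.] [10. 12.]
vial both [0.4138 0.238 ] [-0.19  0.26 -0.17 -0.31] size [(array([10. ,  9.4], dtype=float32),), (array([11.6, 12.3], dtype=float32),)] [7. 8.] [10. 12.]
dl top [ 0.6168 -0.19  ] [0. 0.] s
[... 450 characters left out ...]
. -0.] size [(array([26.7, 14.3], dtype=float32),)] [29. 30.] [26. 13.]
dm both [ 0.4814 -0.2407] [ 0.13  0.31 -0.38  0.23] size [(array([31.2, 30.9], dtype=float32),), (array([26.7, 14.3], dtype=float32),)] [29. 30.] [26. 13.]
ds top [ 0.4753 -0.0762] [-0.  0.] size [(array([22.6, 22.5], dtype=float32),)] [21. 21.] [22. 18.]
ds side [ 0.4729 -0.0673] [-0. -0.] size [(array([22. , 13.9], dtype=float32),)] [21. 21.] [22. 18.]
ds both [ 0.4745 -0.0747] [-0.65  0.31 -0.16 -1.5 ] size [(array([22.6, 22.5], dtype=float32),), (array([21.9, 13.7], dtype=float32),)] [21. 21.] [22. 18.]
bk_s [0.5816 0.1681 0.065 ]
bk_l [0.6242 0.0287 0.085 ]
box [ 0.6361 -0.3486  0.042 ]
yellow [0.3795 0.2902 0.06  ]
```

View pics/crop1.png

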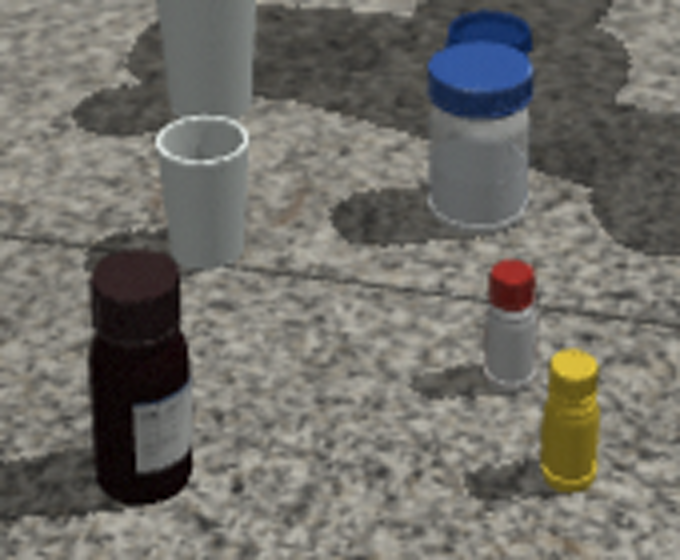

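The crop confirms the choice: the red cap at (358,321) is the vial, and the yellow look-alike sits in front of it. In the side view the jar cap merges with the small dish behind it, and the bottle's top mask caught only its cap, so I correct both. I'll turn to yaw 0 first.

```bash
python3 -m creep '[[0,0,0,0,0,-0.106,1],[0,0,0,0,0,-0.106,1],[0,0,0,0,0,-0.106,1],[0,0,0,0,0,-0.106,1],[0,0,0,0,0,-0.106,1],[0,0,0,0,0,-0.106,1],[0,0,0,0,0,-0.106,1],[0,0,0,0,0,-0.106,1],[0,0,0,0,0,-0.106,1],[0,0,0,0,0,-0.106,1],[0,0,0,0,0,-0.106,1],[0,0,0,0,0,-0.106,1]]' 40
python3 - <<'E'
from cam import *
t=vision.capture('top'); s=vision.capture('side')
models['cap']=np.r_[ring(.018,.084),ring(.018,.104)]
bt,_=blob(t['img'],'dark',(153,216),22); print(bt,locate('cap',[(t,bt)],[.55,.33])[::2])
bs,_=blob(s['img'],'dark',(265,344),35); print(locate('bottle',[(s,bs)],[.55,.33])[0])
jt,_=blob(t['img'],'blue',(256,263),20); js=np.array([350.1,269.9])
for o in([(t,jt)],[(s,js)],[(t,jt),(s,js)]): print(locate('jar',o,[.45,.1])[:2])
print(mask(t['img'],'blue')[:1].sum()); print(t['img'][263,238:275].tolist())
E
```

```text
t: 1.2
tcp_pos: [0.1635, -0.525, 0.4019]
orientation: [-179.6, 0.0, 3.6]
force: [-0.5, -0.3, 0.7]
opening: 1.001
[158.82262997 220.31422018 218.        ] (array([0.54219134, 0.31401227]), [(array([158.82263048, 220.31422032, 255.86426584]), (np.float32(18.748901), np.float32(17.858444)))])
[0.55372679 0.33567571]
(array([0.45255342, 0.10292489]), array([ 2.05925062e-07, -1.47447901e-06]))
(array([0.44961552, 0.10712755]), array([9.16271063e-07, 1.68388908e-07]))
(array([0.45117365, 0.10374046]), array([-0.38611512,  0.62396223, -0.48506885, -0.89851291]))
0
[[180, 180, 173], [185, 183, 175], [173, 171, 164], [162, 160, 155], [152, 155, 160], [134, 146, 179], [102, 129, 191], [79, 116, 197], [72, 114, 198], [71, 113, 198], [72, 114, 199], [70, 113, 197], [71, 112, 197], [71, 113, 196], [72, 113, 197], [72, 112, 197], [73, 114, 198], [71, 112, 196], [74, 114, 199], [72, 113, 198], [71, 112, 197], [71, 113, 197], [73, 113, 197], [71, 113, 195], [72, 113, 196], [72, 113, 197], [72, 113, 198], [73, 115, 199], [81, 115, 192], [103, 121, 171], [129, 135, 150], [139, 141, 140], [146, 147, 143], [157, 157, 153], [167, 167, 163], [164, 164, 158], [150, 149, 143]]
```

```bash
python3 -m creep '[[0,0,0,0,0,0.06,1],[0.016,-0.035,0,0,0,0,1],[0.016,-0.035,0,0,0,0,1],[0.016,-0.035,0,0,0,0,1],[0.016,-0.035,0,0,0,0,1],[0.016,-0.035,0,0,0,0,1],[0.016,-0.035,0,0,0,0,1],[0.016,-0.035,0,0,0,0,1],[0.016,-0.035,0,0,0,0,1],[0.016,-0.035,0,0,0,0,1],[0.016,-0.035,0,0,0,0,1],[0.016,-0.035,0,0,0,0,1]]' 40
```

```text
t: 2.3
tcp_pos: [0.3543, -0.1346, 0.4024]
orientation: [-179.7, -0.0, -4.0]
force: [0.4, -0.9, -0.1]
opening: 0.997
```

```bash
python3 -m creep '[[0.012,-0.035,0.005,0,0,0,1],[0.012,-0.035,0.005,0,0,0,1],[0.012,-0.035,0.005,0,0,0,1],[0.012,-0.035,0.005,0,0,0,1],[0.012,-0.035,0.005,0,0,0,1],[0.012,-0.025,0.005,0,0,0,1],[0.006,-0.015,0.003,0,0,0,1],[0,0,0,0,0,-0.03,1],[0,0,0,0,0,-0.03,1],[0,0,0,0,0,0,1],[0,0,0,0,0,0,1]]' 40
```

```text
t: 3.22
tcp_pos: [0.4521, 0.0909, 0.3703]
orientation: [-179.7, -0.3, -2.0]
force: [0.2, 0.5, -0.6]
opening: 1.0
```

```bash
python3 -m creep '[[0,-0.0125,0.01,0,0,-0.03,1],[0,0,0,0,0,0,1],[0,0,0.03,0,0,0,1],[0,0,0.03,0,0,0,1],[0,0,0,0,0,0,1]]' 40
```

```text
t: 3.63
tcp_pos: [0.4527, 0.0989, 0.3021]
orientation: [-179.8, -0.7, -1.0]
force: [-0.6, -0.3, -0.4]
opening: 1.0
```

```bash
python3 - <<'E'
from cam import *
s=vision.capture('side');print(status.get_state()['tcp_pos'])
cv2.imwrite('pics/a1.png',cv2.resize(s['img'][150:350,250:450],None,fx=3,fy=3)[:,:,::-1])
E
```

```text
[0.45323027 0.0989164  0.30441057]
```

View pics/a1.png

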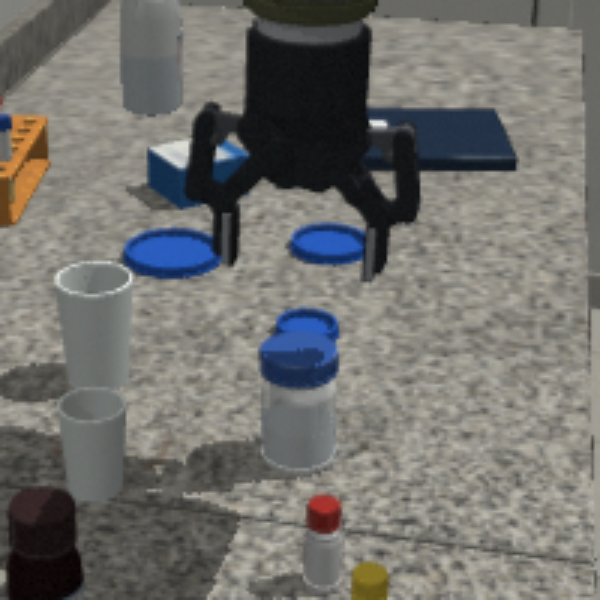

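The side view shows the open fingers centred over the jar: finger midpoint x≈302 against jar x≈299 in the 3x crop.

```bash
python3 -m creep '[[-0.002,-0.005,0.01,0,-0.012,-0.015,1],[0,0,0.025,0,0,0,1],[0,0,0.025,0,0,0,1],[0,0,0.025,0,0,0,1],[0,0,0,0,0,0,1]]' 40
```

```text
t: 4.1
tcp_pos: [0.454, 0.103, 0.2238]
orientation: [-179.9, -0.9, -0.2]
force: [-0.6, 0.9, -0.1]
opening: 1.003
```

```bash
python3 -m creep '[[-0.003,0,0,0,-0.015,0,1],[0,0,0,0,0,0,1],[0,0,0.01,0,0,0,1],[0,0,0,0,0,0,1]]' 40
```

```text
t: 4.43
tcp_pos: [0.4519, 0.103, 0.2179]
orientation: [-179.9, -0.3, -0.2]
force: [-0.9, -0.1, -0.2]
opening: 1.0
```

Now the last few mm down, and close.

```bash
python3 -m creep '[[-0.001,0,0.012,0,-0.006,0,1],[0,0,0,0,0,0,1],[0,0,0,0,0,0,0.55],[0,0,0,0,0,0,0.3],[0,0,0,0,0,0,0.3],[0,0,0,0,0,0,0.3],[0,0,0,0,0,0,0.3],[0,0,0,0,0,0,0.3],[0,0,0,0,0,0,0.3],[0,0,0,0,0,0,0.3]]' 40
```

```text
t: 5.27
tcp_pos: [0.4521, 0.1032, 0.2102]
orientation: [-179.9, -0.5, -0.2]
force: [0.2, 0.7, -0.1]
opening: 0.604
```

```bash
python3 -m creep '[[0,0,-0.01,0,0,0,0.3],[0,0,-0.03,0,0,0,0.3],[0,0,-0.03,0,0,0,0.3],[0,0,-0.03,0,0,0,0.3],[0.01,0.018,-0.01,0,0,0,0.3],[0.018,0.03,0,0,0,0,0.3],[0.018,0.03,0,0,0,0,0.3],[0.018,0.03,0,0,0,0,0.3],[0.018,0.03,0,0,0,0,0.3],[0.018,0.03,0,0,0,0,0.3],[0.018,0.03,0,0,0,0,0.3],[0,0,0,0,0,0,0.3]]' 40
```

```text
t: 6.27
tcp_pos: [0.5721, -0.1032, 0.3258]
orientation: [-180.0, -0.4, 0.1]
force: [-1.3, 0.1, -0.4]
opening: 0.594
```

```bash
python3 -m creep '[[0.015,0.028,0,0,0,0,0.3],[0.014,0.028,0,0,0,0,0.3],[0.012,0.025,0,0,0,0,0.3],[0,0,0,0,0,0,0.3],[0,0,0.03,0,0,0,0.3],[0,0,0.03,0,0,0,0.3],[0,0,0,0,0,0,0.3]]' 40
python3 - <<'E'
from cam import *
s=vision.capture('side');t=vision.capture('top');print(status.get_state()['tcp_pos'],status.get_state()['force'])
cv2.imwrite('pics/a2.png',np.hstack([cv2.resize(s['img'][150:300,250:390],(400,429)),cv2.resize(t['img'][130:270,330:470],(400,429))])[:,:,::-1])
E
```

```text
t: 6.85
tcp_pos: [0.6148, -0.1892, 0.2629]
orientation: [-179.9, -0.3, -0.1]
force: [-1.0, 0.2, -1.4]
opening: 0.599
[ 0.61565316 -0.18939214  0.26790103] [ 0.26267087 -0.35537946  0.36479755]
```

View pics/a2.png

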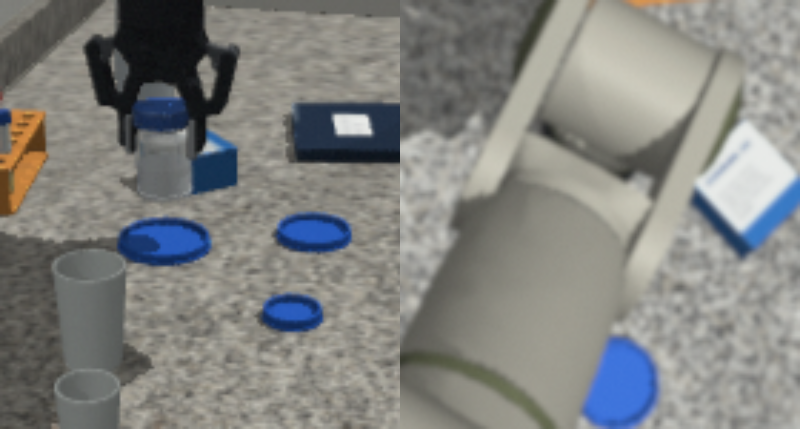

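The jar is held upright and centred over the large dish: jar x≈163, dish x≈164 in the left panel. Lowering.

```bash
python3 -m creep '[[0.0,0,0.02,0,0,0,0.3],[0,0,0.015,0,0,0,0.3],[0,0,0.005,0,0,0,0.3],[0,0,0,0,0,0,0.3],[0,0,0,0,0,0,0.3]]' 40
```

```text
t: 7.37
tcp_pos: [0.6178, -0.1882, 0.2373]
orientation: [179.5, -1.4, 0.1]
force: [0.4, 0.3, -0.4]
opening: 0.6
```

```bash
python3 -m creep '[[-0.002,0.001,0.005,0.01,-0.018,0,0.3],[0,0,0.004,0,0,0,0.3],[0,0,0,0,0,0,0.3],[0,0,0,0,0,0,0.3]]' 40
```

```text
t: 7.7
tcp_pos: [0.6162, -0.1892, 0.2318]
orientation: [180.0, -0.6, 0.1]
force: [0.7, -0.1, 0.5]
opening: 0.604
```

```bash
python3 -m creep '[[-0.001,0.001,0.007,0,-0.003,0,0.3],[0,0,0.005,0,0,0,0.3],[0,0,0.003,0,0,0,0.3],[0,0,0,0,0,0,0.3],[0,0,0,0,0,0,0.3]]' 40
```

```text
t: 8.12
tcp_pos: [0.6152, -0.1904, 0.2152]
orientation: [180.0, -0.4, 0.1]
force: [0.4, 0.4, -0.7]
opening: 0.601
```

```bash
python3 -m creep '[[0,0,0.002,0,0,0,0.3],[0,0,0.001,0,0,0,0.3],[0,0,0,0,0,0,0.3],[0,0,0,0,0,0,0.3]]' 40
```

```text
t: 8.45
tcp_pos: [0.6154, -0.1905, 0.2122]
orientation: [180.0, -0.4, 0.1]
force: [0.3, 0.4, -0.9]
opening: 0.599
```

```bash
python3 -m creep '[[0,0,0.001,0,0,0,0.3],[0,0,0,0,0,0,0.3]]' 40; python3 -m creep '[[0,0,0.001,0,0,0,0.3],[0,0,0,0,0,0,0.3]]' 40
```

```text
t: 8.62
tcp_pos: [0.6154, -0.1905, 0.2125]
orientation: [179.9, -0.5, 0.1]
force: [0.4, -0.2, -1.2]
opening: 0.599
t: 8.78
tcp_pos: [0.6155, -0.1906, 0.2123]
orientation: [179.9, -0.5, 0.1]
force: [-0.1, 0.5, -0.1]
opening: 0.601
```

```bash
python3 -m creep '[[0,0,0.003,0,0,0,0.3],[0,0,0,0,0,0,0.3]]' 40; python3 -m creep '[[0,0,0.003,0,0,0,0.3],[0,0,0.001,0,0,0,0.3]]' 40
python3 - <<'E'
from cam import *
s=vision.capture('side');print(status.get_state()['tcp_pos'],status.get_state()['force'])
cv2.imwrite('pics/a3.png',cv2.resize(s['img'][170:260,270:390],(800,600),interpolation=cv2.INTER_CUBIC)[:,:,::-1])
E
```

```text
t: 8.95
tcp_pos: [0.6155, -0.1906, 0.2128]
orientation: [179.8, -0.7, 0.1]
force: [0.3, 0.6, -0.8]
opening: 0.595
t: 9.12
tcp_pos: [0.6156, -0.1908, 0.2121]
orientation: [179.6, -0.8, 0.1]
force: [-4.3, 1.4, 6.6]
opening: 0.599
[ 0.6155631  -0.19076854  0.21206605] [-4.78728574  2.25250183 13.24355947]
```

View pics/a3.png

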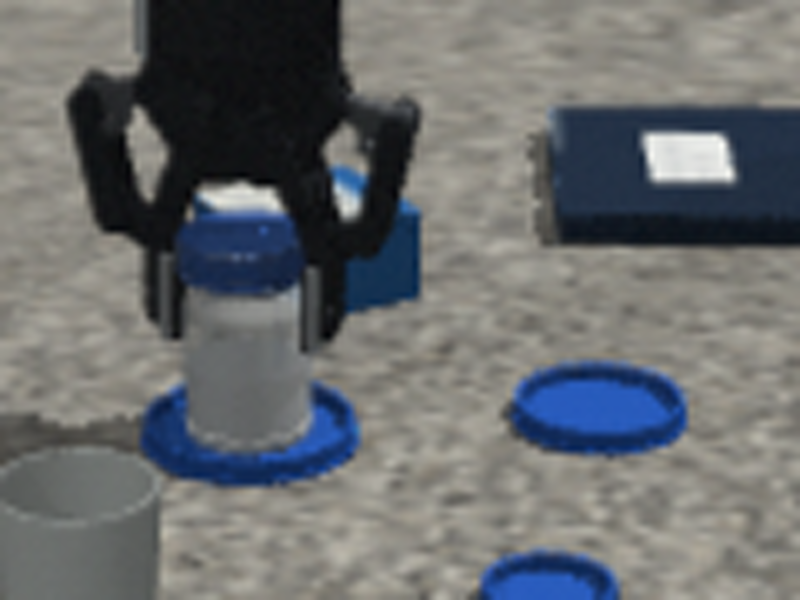

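The jar's base sits inside the large dish ring, and contact shows as 13 N. Relax, release, then retreat straight up.

```bash
python3 -m creep '[[0,0,-0.001,0,-0.005,0,0.3],[0,0,0,0,0,0,0.6],[0,0,0,0,0,0,0.7],[0,0,0,0,0,0,0.85],[0,0,0,0,0,0,1],[0,0,0,0,0,0,1],[0,0,0,0,0,0,1],[0,0,-0.02,0,0,0,1],[0,0,-0.04,0,0,0,1],[0,0,-0.04,0,0,0,1],[0,0,-0.04,0,0,0,1],[0,0,0,0,0,0,1]]' 40
```

```text
t: 10.17
tcp_pos: [0.6147, -0.1902, 0.3534]
orientation: [179.9, -0.1, 0.1]
force: [0.9, 0.9, 0.9]
opening: 1.002
```

```bash
python3 -m creep '[[-0.005,-0.02,0,0,0,0,1],[-0.005,-0.037,0,0,0,0,1],[-0.005,-0.037,0,0,0,0,1],[-0.005,-0.037,0,0,0,0,1],[-0.005,-0.037,0,0,0,0,1],[-0.005,-0.037,0,0,0,0,1],[-0.005,-0.037,0,0,0,0,1],[-0.005,-0.037,0,0,0,0,1],[-0.005,-0.037,0,0,0,0,1],[-0.005,-0.037,0,0,0,0,1],[-0.005,-0.037,0,0,0,0,1],[0,0,0,0,0,0,1]]' 40
cat > m2.py <<'E'
from cam import *
import sys
t=vision.capture('top'); s=vision.capture('side'); np.set_printoptions(precision=4,suppress=True)
for n,k,a,r,b,rb in(('jar','blue',(388,196),25,None,0),('vial','red',(195,281),10,(358,321),10),('ds','blue',(335,258),18,(352,258),12),('dm','blue',(405,255),24,(359,231),16)):
  try:
    o=[(t,blob(t['img'],k,a,r)[0])]+([(s,blob(s['img'],k,b,rb)[0])] if b else [])
    print(n,locate(n,o,[.5,0])[:2])
  except Exception as e: print(n,e)
cv2.imwrite(sys.argv[1],np.hstack([cv2.resize(s['img'][220:400,220:390],(400,424)),cv2.resize(t['img'][150:315,125:281],(400,424))])[:,:,::-1])
E
python3 m2.py pics/a4.png
```

```text
t: 11.17
tcp_pos: [0.5561, 0.2143, 0.3519]
orientation: [179.7, -0.6, -0.3]
force: [0.1, 0.2, -0.4]
opening: 0.998
jar (array([ 0.6005, -0.1805]), array([-0., -0.]))
vial attempt to get argmax of an empty sequence
ds (array([ 0.4749, -0.0764]), array([ 0.0963,  0.2948, -0.319 ,  0.107 ]))
dm (array([ 0.4814, -0.2404]), array([ 0.1281,  0.3015, -0.3767,  0.2305]))
```

View pics/a4.png

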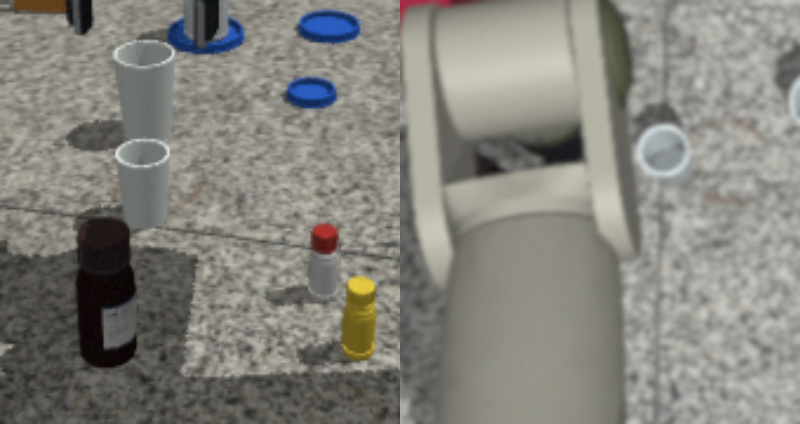

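```bash
python3 - <<'E'
from cam import *
t=vision.capture('top'); s=vision.capture('side')
i0=cv2.imread('pics/top0.png')[:,:,::-1].copy()
for c in ([.5537,.3357],[.549,.325]):
    p=proj(t,models['bottle']+[*c,0]); print(c,p.min(0),p.max(0), proj(t,[*c,.104]))
g=i0.max(2)[200:236,138:174:1]
for r in g[::2]: print(' '.join('%3d'%v for v in r))
E
```

```text
[0.5537, 0.3357] [139.67001887 206.10241871] [168.45022054 231.56231057] [[148.00606932 214.22138619]]
[0.549, 0.325] [144.51536946 208.26118256] [172.944023  233.5800822] [[152.85355465 216.38848928]]
158 165 168 162 153 146 134 113  94  91  95  97  90  85  89  92  92  89  89  94  98 106 130 160 172 170 165 163 159 152 154 157 157 156 165 174
146 157 162 160 158 147 122  96  86  92 101 104 102  95  92  96 101 102  96  88  83  86 111 143 165 169 158 154 156 154 155 152 145 137 139 145
153 150 145 142 143 137 118 101  91  94  93  97 100 105 105 104 100  95  91  85  80  77  82  92 111 128 140 145 152 161 171 167 151 132 118 121
135 131 140 158 168 164 155 148 132 113  99  97  96  96  94  88  84  89  99 106 107 103  95  89  88  98 118 126 128 143 156 154 155 161 161 150
159 158 160 160 155 150 146 138 122  99  83  77  78  76  74  71  73  82  94 105 110 107 106 106 103 104 111 124 134 136 134 134 148 166 172 170
182 171 157 148 141 126 104  84  74  70  70  70  69  70  71  69  65  64  64  73  83  92  94  98 100  99 107 121 136 145 135 119 122 137 153 163
165 164 152 129 103  82  73  72  6
[... 993 characters left out ...]
 184 179 174 174 171 158 131  97  70  48  38  38  37  40  48  60  80  94 105 110 106  87  63  47  69 102 128 144 157 172 183
173 170 161 155 162 175 184 183 185 192 196 189 172 150 120  95  85  88  98 113 129 139 142 132 119 113  97  88 101 117 127 145 165 175 177 172
182 179 173 170 173 176 180 178 184 194 198 193 185 173 157 146 147 152 149 135 118 106 104 110 119 127 136 155 175 185 180 168 155 144 143 152
167 171 179 184 186 188 183 180 182 186 185 174 156 144 140 144 155 171 183 171 150 142 159 176 185 183 174 170 167 173 183 185 174 153 147 156
170 178 181 179 179 179 178 178 177 174 171 163 147 136 142 158 172 178 172 170 179 188 191 191 176 153 148 155 166 170 169 174 179 175 165 163
```

The first top picture agrees with the side estimate for the bottle (silhouette centre about (154.5,218.5), predicted (154.1,218.8)), so I take (0.5535, 0.335). In the side view all three free-standing items are untouched and the jar stands in its dish.

```bash
python3 -m creep '[[-0.001,-0.03,0,0,-0.008,0,1],[-0.001,-0.033,0,0,0,0,1],[-0.001,-0.033,0,0,0,0,1],[0,-0.018,0,0,0,0,1],[0,0,0,0,0,0,1],[0,0,0,0,0,0,1]]' 40
```

```text
t: 11.87
tcp_pos: [0.5611, 0.3164, 0.3507]
orientation: [179.5, -0.2, -1.5]
force: [-1.3, 0.2, 0.1]
opening: 0.999
```

```bash
python3 -m creep '[[-0.007,-0.018,0.01,0.008,0,-0.025,1],[0,0,0,0,0,0,1],[0,0,0.025,0,0,0,1],[0,0,0.01,0,0,0,1],[0,0,0,0,0,0,1],[0,0,0,0,0,0,1]]' 40
```

```text
t: 12.37
tcp_pos: [0.5585, 0.3249, 0.3059]
orientation: [179.9, -0.3, -0.8]
force: [-0.2, 0.8, -0.7]
opening: 1.002
```

```bash
python3 -m creep '[[-0.008,-0.013,0,0,0,-0.01,1],[0,0,0,0,0,0,1],[0,0,0,0,0,0,1]]' 40
```

```text
t: 12.62
tcp_pos: [0.5513, 0.3371, 0.3084]
orientation: [180.0, -0.5, -0.3]
force: [-0.3, 0.2, 0.7]
opening: 1.003
```

```bash
python3 -m creep '[[0,0.002,0.02,0,-0.004,0,1],[0,0,0.025,0,-0.004,0,1],[0,0,0.02,0,0,0,1],[0,0,0.01,0,0,0,1],[0,0,0,0,0,0,1],[0,0,0,0,0,0,1]]' 40
```

```text
t: 13.12
tcp_pos: [0.5523, 0.336, 0.2369]
orientation: [-179.8, -0.6, -0.2]
force: [0.6, -0.4, 0.3]
opening: 0.998
```

```bash
python3 -m creep '[[0,0.001,0.012,0,-0.008,0,1],[0,0,0.008,0,0,0,1],[0,0,0.003,0,0,0,1],[0,0,0,0,0,0,1]]' 40
python3 - <<'E'
from cam import *
s=vision.capture('side');print(status.get_state()['tcp_pos'])
cv2.imwrite('pics/a5.png',cv2.resize(s['img'][230:400,170:370],(700,595),interpolation=cv2.INTER_CUBIC)[:,:,::-1])
E
```

```text
t: 13.45
tcp_pos: [0.5531, 0.3353, 0.2151]
orientation: [-179.7, -0.4, -0.2]
force: [-0.3, 0.9, -0.4]
opening: 0.999
[0.55316651 0.33529121 0.21543029]
```

View pics/a5.png

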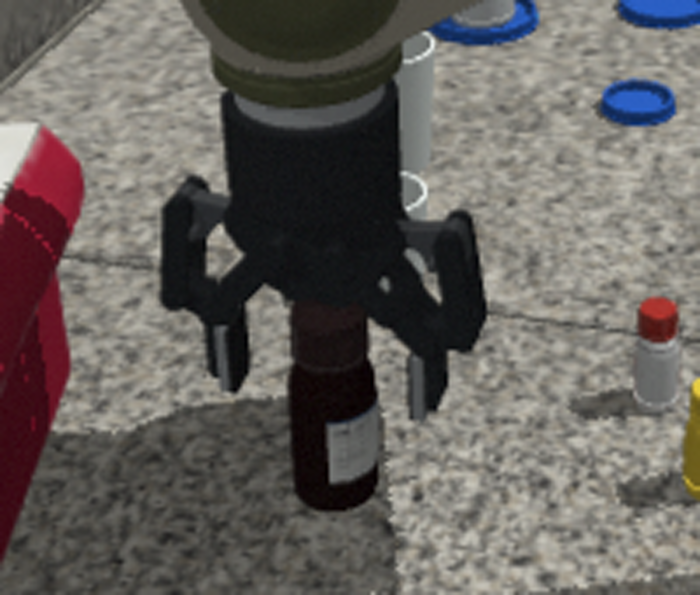

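The bottle stands between the open fingers, with clearance under the palm. Close.

```bash
python3 -m creep '[[0,0,0,0,0,0,0.7],[0,0,0,0,0,0,0.55],[0,0,0,0,0,0,0.4],[0,0,0,0,0,0,0.2],[0,0,0,0,0,0,0.2],[0,0,0,0,0,0,0.2],[0,0,0,0,0,0,0.2],[0,0,0,0,0,0,0.2],[0,0,0,0,0,0,0.2]]' 40
```

```text
t: 14.25
tcp_pos: [0.5533, 0.3355, 0.2169]
orientation: [-179.7, -0.5, -0.2]
force: [-0.2, -0.3, -0.0]
opening: 0.448
```

```bash
python3 -m creep '[[0,0,-0.01,0,0,0,0.2],[0,0,-0.03,0,0,0,0.2],[0,0,-0.03,0,0,0,0.2],[0,0,-0.03,0,0,0,0.2],[-0.004,0.02,-0.02,0,0,0,0.2],[-0.005,0.033,0,0,0,0,0.2],[-0.005,0.033,0,0,0,0,0.2],[-0.005,0.033,0,0,0,0,0.2],[-0.005,0.033,0,0,0,0,0.2],[-0.005,0.033,0,0,0,0,0.2],[-0.005,0.033,0,0,0,0,0.2],[-0.005,0.033,0,0,0,0,0.2]]' 60
python3 -m creep '[[-0.004,0.033,0,0,0,0,0.2],[-0.004,0.033,0,0,0,0,0.2],[-0.004,0.033,0,0,0,0,0.2],[-0.004,0.033,0,0,0,0,0.2],[-0.004,0.033,0,0,0,0,0.2],[-0.004,0.033,0,0,0,0,0.2],[0,0.033,0,0,0,0,0.2],[0,0.02,0,0,0,0,0.2],[0,0,0,0,0,0,0.2]]' 60
```

```text
t: 15.25
tcp_pos: [0.5093, 0.0795, 0.3482]
orientation: [-179.6, -0.9, 0.4]
force: [0.2, 1.1, -1.2]
opening: 0.442
t: 16.0
tcp_pos: [0.4811, -0.1885, 0.3539]
orientation: [-179.9, -1.4, 0.1]
force: [-0.9, -0.7, -1.6]
opening: 0.44
```

```bash
python3 -m creep '[[0,0.025,0,0,-0.016,0,0.2],[0,0.02,0,0,0,0,0.2],[0,0,0.025,0,0,0,0.2],[0,0,0.025,0,0,0,0.2],[0,0,0.025,0,0,0,0.2],[0,0,0,0,0,0,0.2],[0,0,0,0,0,0,0.2]]' 60
```

```text
t: 16.58
tcp_pos: [0.4816, -0.2341, 0.2822]
orientation: [179.8, -0.8, -0.0]
force: [0.2, 0.0, 0.4]
opening: 0.438
```

```bash
python3 -m creep '[[-0.001,0.006,0.02,0.005,-0.006,0,0.2],[0,0,0.015,0,-0.002,0,0.2],[0,0,0.005,0,0,0,0.2],[0,0,0,0,0,0,0.2],[0,0,0,0,0,0,0.2]]' 60
python3 - <<'E'
from cam import *
s=vision.capture('side');print(status.get_state()['tcp_pos'])
cv2.imwrite('pics/a6.png',cv2.resize(s['img'][150:280,280:450],(700,535),interpolation=cv2.INTER_CUBIC)[:,:,::-1])
E
```

```text
t: 17.0
tcp_pos: [0.4829, -0.2389, 0.2491]
orientation: [179.8, -0.8, 0.2]
force: [-0.2, 0.2, -0.7]
opening: 0.437
[ 0.48294327 -0.23896084  0.24928128]
```

View pics/a6.png

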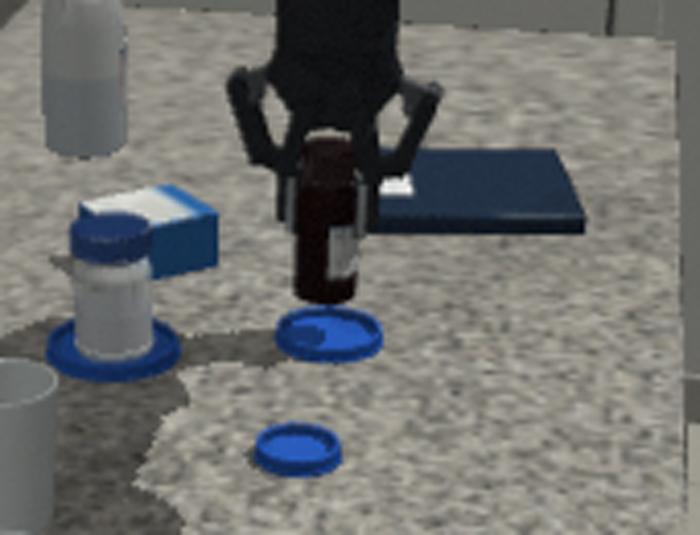

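The bottle hangs upright over the medium dish, about 1 px (2 mm) toward +x. The jar stands centred in the large dish.

```bash
python3 -m creep '[[-0.003,0.001,0.008,0.005,-0.01,0,0.2],[0,0,0.008,0,0,0,0.2],[0,0,0.004,0,0,0,0.2],[0,0,0,0,0,0,0.2],[0,0,0,0,0,0,0.2]]' 60
```

```text
t: 17.47
tcp_pos: [0.4802, -0.24, 0.23]
orientation: [179.9, -0.4, 0.2]
force: [-0.1, -0.4, -0.2]
opening: 0.443
```

```bash
python3 -m creep '[[0,0,0.005,0,0,0,0.2],[0,0,0.003,0,0,0,0.2],[0,0,0,0,0,0,0.2],[0,0,0.002,0,0,0,0.2],[0,0,0,0,0,0,0.2]]' 60; python3 -m creep '[[0,0,0.002,0,0,0,0.2],[0,0,0,0,0,0,0.2]]' 60
```

```text
t: 17.88
tcp_pos: [0.4804, -0.2402, 0.22]
orientation: [179.9, -0.4, 0.2]
force: [-0.6, 0.5, -0.6]
opening: 0.442
t: 18.05
tcp_pos: [0.4803, -0.2403, 0.2204]
orientation: [179.7, -0.5, 0.2]
force: [0.3, 0.2, -0.6]
opening: 0.44
```

```bash
python3 -m creep '[[0,0,0.003,0,0,0,0.2],[0,0,0.003,0,0,0,0.2]]' 60
```

```text
t: 18.22
tcp_pos: [0.4802, -0.2406, 0.2195]
orientation: [179.5, -0.6, 0.3]
force: [-16.1, 7.6, 46.1]
opening: 0.441
```

Firm contact: the bottle is on the floor. Relax, release and retreat, heading for the vial.

```bash
python3 -m creep '[[0,0,-0.001,0.004,-0.002,0,0.2],[0,0,0,0,0,0,0.42],[0,0,0,0,0,0,0.5],[0,0,0,0,0,0,0.7],[0,0,0,0,0,0,1],[0,0,0,0,0,0,1],[0,0,0,0,0,0,1],[0,0,-0.02,0,0,0,1],[0,0,-0.04,0,0,0,1],[0,0,-0.04,0,0,0,1],[0,0,-0.04,0,0,0,1],[0,0,0,0,0,0,1]]' 40
```

```text
t: 19.22
tcp_pos: [0.4792, -0.2402, 0.3632]
orientation: [180.0, -0.2, 0.3]
force: [-0.3, -0.1, 0.7]
opening: 0.996
```

```bash
python3 -m creep '[[-0.005,-0.02,0,0,0,0,1],[-0.005,-0.036,0,0,0,0,1],[-0.005,-0.036,0,0,0,0,1],[-0.005,-0.036,0,0,0,0,1],[-0.005,-0.036,0,0,0,0,1],[-0.005,-0.036,0,0,0,0,0.7],[-0.005,-0.036,0,0,0,0,0.7],[-0.005,-0.036,0,0,0,0,0.7],[-0.005,-0.036,0,0,0,0,0.7],[-0.005,-0.036,0,0,0,0,0.7],[-0.005,-0.036,0,0,0,0,0.7],[0,0,0,0,0,0,0.7]]' 40
python3 - <<'E'
from cam import *
s=vision.capture('side');t=vision.capture('top');print(status.get_state()['tcp_pos'])
o=[(s,blob(s['img'],'red',(358,321),10)[0])]; print(locate('vial',o,[.41,.24])[0])
cv2.imwrite('pics/a7.png',np.hstack([cv2.resize(s['img'][170:300,280:410],(400,400)),cv2.resize(t['img'][150:300,320:470],(400,400))])[:,:,::-1])
E
```

```text
t: 20.22
tcp_pos: [0.4194, 0.1538, 0.3602]
orientation: [179.7, -0.7, -0.1]
force: [-0.3, -0.7, 0.3]
opening: 0.703
[0.42051637 0.15048941 0.36012789]
[0.41310957 0.24001625]
```

View pics/a7.png

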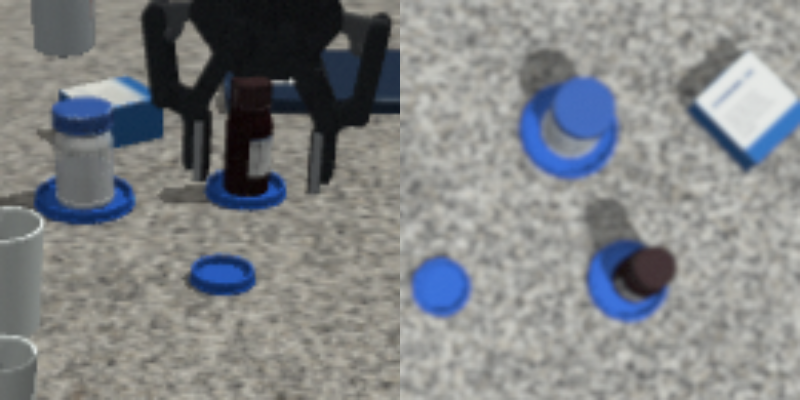

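Both the jar and the bottle stand upright within their dish rings in both views. On to the vial.

```bash
python3 -m creep '[[-0.004,-0.03,0,0.005,-0.008,0,0.7],[-0.004,-0.03,0,0,0,0,0.7],[-0.002,-0.02,0,0,0,0,0.7],[0,0,0.015,0,0,0,0.7],[0,0,0.025,0,0,0,0.7],[0,0,0.025,0,0,0,0.7],[0,0,0,0,0,0,0.7],[0,0,0,0,0,0,0.7]]' 40
```

```text
t: 20.98
tcp_pos: [0.416, 0.2257, 0.2927]
orientation: [179.9, -0.5, -1.0]
force: [1.0, -0.3, -0.1]
opening: 0.696
```

```bash
python3 -m creep '[[-0.003,-0.013,0,0,-0.004,-0.012,0.7],[0,0,0,0,0,0,0.7],[0,0,0.015,0,0,0,0.7],[0,0,0.015,0,0,0,0.7],[0,0,0,0,0,0,0.7]]' 40
```

```text
t: 21.4
tcp_pos: [0.4167, 0.2354, 0.2676]
orientation: [179.9, -0.7, -0.6]
force: [0.1, -0.4, 0.4]
opening: 0.702
```

```bash
python3 -m creep '[[-0.004,-0.0035,0,0,-0.008,-0.008,0.7],[0,0,0,0,0,0,0.7],[0,0,0.02,0,0,0,0.7],[0,0,0.015,0,-0.003,0,0.7],[0,0,0.005,0,0,0,0.7],[0,0,0,0,0,0,0.7]]' 40
```

```text
t: 21.9
tcp_pos: [0.4148, 0.2382, 0.2331]
orientation: [-179.9, -0.7, -0.2]
force: [0.0, -0.2, 0.6]
opening: 0.697
```

```bash
python3 -m creep '[[-0.003,0,0.012,0,-0.008,0,0.7],[0,0,0.015,0,-0.003,0,0.7],[0,0,0.008,0,-0.003,0,0.7],[0,0,0.003,0,0,0,0.7],[0,0,0,0,0,0,0.7]]' 40
python3 - <<'E'
from cam import *
s=vision.capture('side');print(status.get_state()['tcp_pos'])
cv2.imwrite('pics/a8.png',cv2.resize(s['img'][250:390,280:440],(640,560),interpolation=cv2.INTER_CUBIC)[:,:,::-1])
E
```

```text
t: 22.32
tcp_pos: [0.4135, 0.2386, 0.1986]
orientation: [-179.8, -0.3, -0.2]
force: [-0.1, 0.3, -0.4]
opening: 0.702
[0.4136171  0.23860438 0.19893489]
```

View pics/a8.png

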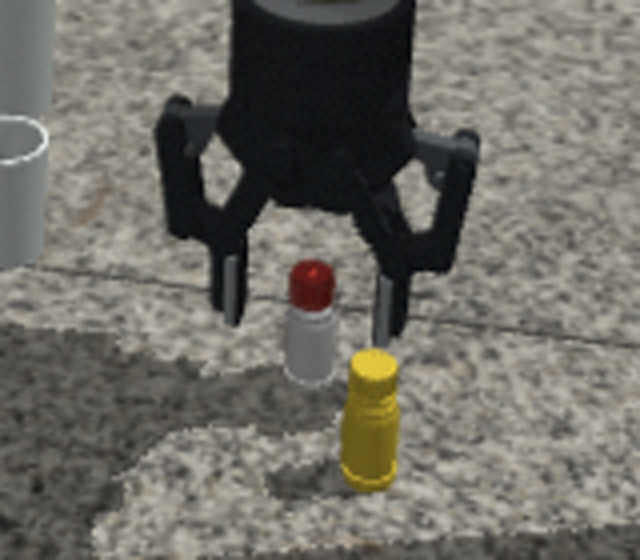

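The vial is centred between the fingers and the yellow look-alike is clear in front. A bit lower, then close.

```bash
python3 -m creep '[[0,0,0.010,0,-0.002,0,0.7],[0,0,0.003,0,0,0,0.7],[0,0,0,0,0,0,0.5],[0,0,0,0,0,0,0.4],[0,0,0,0,0,0,0.3],[0,0,0,0,0,0,0.1],[0,0,0,0,0,0,0.1],[0,0,0,0,0,0,0.1],[0,0,0,0,0,0,0.1],[0,0,0,0,0,0,0.1],[0,0,0,0,0,0,0.1],[0,0,0,0,0,0,0.1]]' 30
```

```text
t: 23.37
tcp_pos: [0.4143, 0.2389, 0.1871]
orientation: [-179.7, -0.4, -0.2]
force: [0.4, -0.6, -1.1]
opening: 0.252
```

```bash
python3 -m creep '[[0,0,-0.01,0,0,0,0.1],[0,0,-0.03,0,0,0,0.1],[0,0,-0.03,0,0,0,0.1],[0,0,-0.03,0,0,0,0.1],[0.006,0.02,-0.01,0,0,0,0.1],[0.006,0.03,0,0,0,0,0.1],[0.006,0.03,0,0,0,0,0.1],[0.006,0.03,0,0,0,0,0.1],[0.006,0.03,0,0,0,0,0.1],[0.006,0.03,0,0,0,0,0.1],[0.006,0.03,0,0,0,0,0.1],[0.006,0.03,0,0,0,0,0.1]]' 30
python3 -m creep '[[0.006,0.025,0,0,0,0,0.1],[0.005,0.025,0,0,0,0,0.1],[0.002,0.012,0,0,0,0,0.1],[0,0,0,0,0,0,0.1],[0,0,0,0,0,0,0.1]]' 30
```

```text
t: 24.37
tcp_pos: [0.4611, 0.0031, 0.3026]
orientation: [-179.7, -0.5, 0.4]
force: [0.1, 1.2, 1.0]
opening: 0.252
t: 24.78
tcp_pos: [0.4752, -0.0675, 0.3022]
orientation: [-179.8, -0.6, -0.1]
force: [0.4, 0.3, -0.1]
opening: 0.251
```

```bash
python3 -m creep '[[-0.002,0.009,0.015,0,-0.004,0,0.1],[0,0,0.025,0,-0.002,0,0.1],[0,0,0.02,0,-0.002,0,0.1],[0,0,0.01,0,0,0,0.1],[0,0,0,0,0,0,0.1],[0,0,0,0,0,0,0.1]]' 30
```

```text
t: 25.28
tcp_pos: [0.4728, -0.0713, 0.2307]
orientation: [-179.8, -0.2, 0.2]
force: [-0.2, -0.5, 0.3]
opening: 0.25
```

```bash
python3 -m creep '[[0.001,0.005,0,0,0,0,0.1],[0,0,0,0,0,0,0.1],[0,0,0.012,0,0,0,0.1],[0,0,0.008,0,0,0,0.1],[0,0,0,0,0,0,0.1],[0,0,0,0,0,0,0.1]]' 30
python3 - <<'E'
from cam import *
s=vision.capture('side');print(status.get_state()['tcp_pos'])
cv2.imwrite('pics/a9.png',cv2.resize(s['img'][170:290,290:420],(650,600),interpolation=cv2.INTER_CUBIC)[:,:,::-1])
E
```

```text
t: 25.78
tcp_pos: [0.4748, -0.0755, 0.214]
orientation: [-180.0, -0.6, 0.4]
force: [-1.2, 0.8, 0.1]
opening: 0.251
[ 0.47475278 -0.07549375  0.21402397]
```

View pics/a9.png

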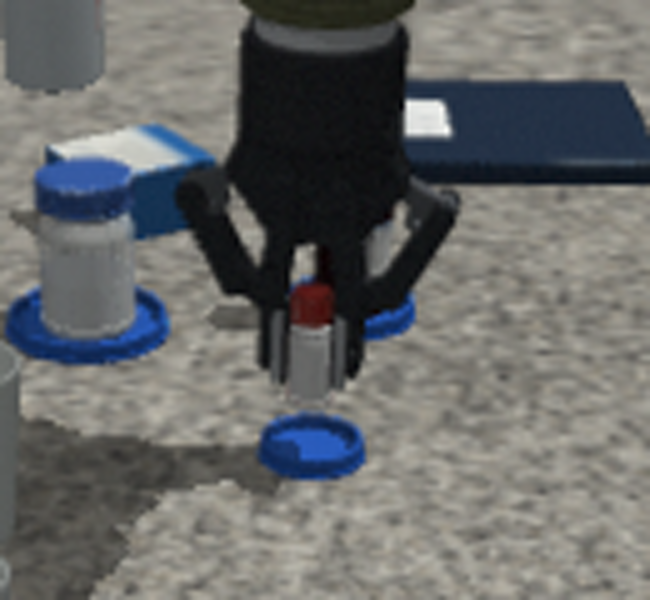

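The vial hangs centred over the small dish (vial x≈311, dish x≈312). Lower it carefully.

```bash
python3 -m creep '[[-0.001,0.001,0.008,0,-0.004,0,0.1],[0,0,0.007,0,0,0,0.1],[0,0,0,0,0,0,0.1],[0,0,0,0,0,0,0.1]]' 30; python3 -m creep '[[0,0,0.004,0,0,0,0.1],[0,0,0.003,0,0,0,0.1],[0,0,0,0,0,0,0.1]]' 30
```

```text
t: 26.17
tcp_pos: [0.474, -0.0767, 0.1985]
orientation: [-180.0, -0.4, 0.3]
force: [-0.0, 0.3, 0.5]
opening: 0.251
t: 26.42
tcp_pos: [0.4741, -0.0767, 0.1908]
orientation: [-180.0, -0.4, 0.3]
force: [-0.0, -0.1, -0.4]
opening: 0.251
```

```bash
python3 -m creep '[[0,0,0.003,0,0,0,0.1],[0,0,0,0,0,0,0.1]]' 30; python3 -m creep '[[0,0,0.002,0,0,0,0.1],[0,0,0.001,0,0,0,0.1]]' 30
```

```text
t: 26.58
tcp_pos: [0.4742, -0.0769, 0.1891]
orientation: [179.9, -0.5, 0.4]
force: [-0.6, 1.0, -0.4]
opening: 0.253
t: 26.75
tcp_pos: [0.4742, -0.0769, 0.1887]
orientation: [179.9, -0.6, 0.4]
force: [-6.2, 1.7, 15.1]
opening: 0.254
```

```bash
python3 -m creep '[[0,0,-0.001,0,-0.002,0,0.1],[0,0,0,0,0,0,0.24],[0,0,0,0,0,0,0.3],[0,0,0,0,0,0,0.5],[0,0,0,0,0,0,0.7],[0,0,0,0,0,0,0.7],[0,0,0,0,0,0,0.7],[0,0,-0.02,0,0,0,0.7],[0,0,-0.04,0,0,0,0.7],[0,0,-0.04,0,0,0,0.7],[0,0,-0.04,0,0,0,0.7],[0,0,-0.02,0,0,0,0.7]]' 30
python3 -m creep '[[-0.01,-0.03,0,0,0,0,0.7],[-0.01,-0.035,0,0,0,0,0.7],[-0.01,-0.035,0,0,0,0,0.7],[-0.01,-0.035,0,0,0,0,0.7],[-0.01,-0.035,0,0,0,0,0.7],[-0.01,-0.035,0,0,0,0,0.7],[0,-0.03,0,0,0,0,0.7],[0,0,0,0,0,0,0.7],[0,0,0,0,0,0,0.7]]'
python3 - <<'E'
from cam import *
s=vision.capture('side');t=vision.capture('top');print(status.get_state()['tcp_pos'])
i=np.zeros((600,800,3),np.uint8)
a=s['img'][170:300,280:410].copy();b=t['img'][150:300,320:470].copy()
cv2.imwrite('pics/a10.png',np.hstack([cv2.resize(a,(400,400)),cv2.resize(b,(400,400))])[:,:,::-1])
print('vial',locate('vial',[(t,blob(t['img'],'red',(340,258),18)[0]),(s,blob(s['img'],'red',(352,245),18)[0])],[.47,-.07])[:2])
# white jar/dark bottle: side silhouettes with z offset 3mm
models['bottle']+=[0,0,.003]; print('bottle',locate('bottle',[(s,blob(s['img'],'dark',(361,212),28)[0])],[.48,-.24])[0])
E
```

```text
t: 27.75
tcp_pos: [0.4728, -0.0766, 0.351]
orientation: [-179.8, 0.2, 0.4]
force: [0.0, 1.1, -0.2]
opening: 0.7
t: 28.5
tcp_pos: [0.408, 0.1666, 0.3565]
orientation: [179.9, -0.6, 0.2]
force: [0.2, 0.3, -0.2]
opening: 0.7
[0.40842123 0.16546975 0.35653906]
vial (array([ 0.47707818, -0.0805194 ]), array([ 0.35645866,  0.38417323, -0.47932417,  0.70912057]))
bottle [ 0.48355862 -0.28371227]
```

View pics/a10.png

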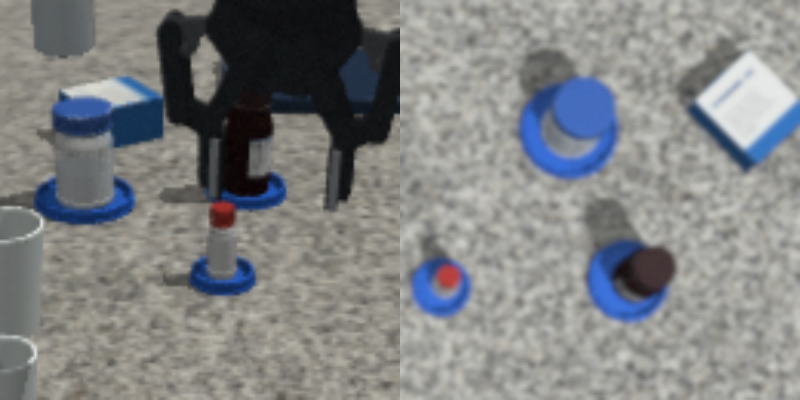

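```bash
python3 - <<'E'
from cam import *
t=vision.capture('top')
for n,d,uv,h in(('jar',(.6165,-.190),(389.4,190.1),.089),('bottle',(.4814,-.2405),(413,251.2),.107),('vial',(.4749,-.0764),(337.8,253.6),.063)):
    print(n,'centre off mm',(back(t,uv,h)[:2]-d)*1000)
i0=cv2.imread('pics/top0.png')[:,:,::-1].astype(int)
for n,(x,y) in dict(bs=(228,208),bl=(289,189),box=(452,190)).items():
    A=cv2.cvtColor(i0[y-20:y+20,x-20:x+20].astype(np.uint8),7).astype(np.float32);B=cv2.cvtColor(t['img'][y-20:y+20,x-20:x+20],7).astype(np.float32)
    print(n,'shift px',cv2.phaseCorrelate(A,B))
E
```

```text
jar centre off mm [-0.49429354 -3.26121908]
bottle centre off mm [-4.92055596  0.87231436]
vial centre off mm [ 0.7895428  -2.83978964]
bs shift px ((-0.3715148703472302, 0.04474085232852332), 0.648878639638424)
bl shift px ((0.3137365354524597, -0.029974620247259054), 0.6595435036718845)
box shift px ((0.012266019553646146, -0.005123085782191339), 1.0281353324651719)
```

All three are within about 5 mm of their dish centres (limits 11–14 mm), and the beakers and carton are unmoved. The gripper is clear, so I hand in.

```bash
python3 -c "from bench import job_done; print(job_done())"
```

```text
the job is handed in; nothing more can be done
None
```

I put the jar, dark bottle and red-capped vial into the large, medium and small dishes and handed the job in at about 29 s. I lowered each one until the wrist force showed floor contact, then released it and backed straight up.

- **Bottles:** in the last pictures all three stand upright inside their rims. From the top view, the jar is about 3 mm off its dish centre, the bottle about 5 mm and the vial about 3 mm (limits 14, 12 and 11 mm).
- **Beakers and carton:** they shifted less than 0.4 px in the top picture, about 1 mm at most. The yellow look-alike was never touched. The gripper is clear of everything.
- **Disagreements:** pressing the bottle down read 46 N at the wrist for a moment. The 40 N limit is for the arm or gripper body pressing on something. This went through the bottle held in the fingers and stayed below the 120 N wrist limit.
- **Failed checks:** the last side-view fit for the bottle put it about 43 mm away in y. The gripper blocked that view, so I used the top view instead. The vial's two-camera fit gave about 5 mm off centre rather than 3, still within its limit.

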